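# Show the round window to the inspection camera against the light panel

## Robot

A 6-joint arm with a two-finger parallel gripper is mounted at the origin on the work surface. World frame = base frame: x ahead of the robot, y to its left, z up, the work surface at z = 0. Lengths are in mm, angles in rad, forces in N, time in s.
With the tool pointing down it reaches from about 275 to 750 mm from the base axis. Payload 10.2 kg.
Tool frame: the origin (TCP) lies at the very end of the fingers, on their centre line; the grasp point (between the pads) lies 19 mm behind it; z points along the fingers, y is the line along which they close (so a half turn about z gives the same grasp; the last joint's range is limited). The gripper opens to 85 mm and grips with 20 to 120 N. Pads are 22 mm wide; open, the fingers measure 114 mm over their backs; the gripper's body (76 mm by 85 mm) begins 54 mm behind the grasp point. The pads swing forward as they close: fully open they stand 13 mm farther back than shut.
Start: joints at [-1.523, 0.313, 1.498, -0, 1.331, -0.223], TCP at [140.425, -505.877, 231.294] pointing down, gripper open.
Joint ranges: [-2.94, 2.94], [-0.97, 2.17], [0.19, 2.56], [-1.23, 4.37], [0.02, 3.11], [-2.88, 2.88]. Speed limits (rad/s): [2.39, 2.39, 3.01, 3.14, 3.14, 3.14].

## Interface

Orientations are given as a unit quaternion [w, x, y, z].
In Python, from rig import * gives the robot as it stands. The module is installed in compiled form; this text tells all that it offers.
- The arm moves only by the shell command python3 -m crank 'ROWS' [FORCE]. ROWS is JSON, a list that holds one entry, the list of rows, each a list of 7 numbers: the shift along the tool's x, y, z in units of 25 mm (1.0 is 25 mm), then the turn, a rotation vector about the tool's x, y, z in units of 8 degrees (1.0 is 8 degrees), then the finger opening in mm, from 0 to 85.4. A call has exactly 8 rows; each row shifts and turns the commanded pose from where the row before left it, along the tool's axes as they then stand; what a row does not reach is not made up. A row lasts 1/10 s, in which the tool goes at most 50 mm and 8.59 degrees, less where a joint would pass 70% of its speed; a pose out of reach is approached as far as the arm can. A call is refused whole if a number of a shift passes 1 or a number of a turn 1, either way. A call with a gripper value outside its range is refused whole. The fingers move at their own pace and stop on an object; FORCE is the grip in N (left out, the last holds). Time passes only in rows, so rows that do not move let the fingers close, or fill a call up. It gives the time, the measured TCP pose, the force, the opening and the grip force at its end, in the units of the state.
- sense(): the state, without advancing time (a new reading comes with each control period).
- capture(name): name is "scene" or "top"; returns the picture (384x512x3 uint8, blue, green, red); there is no depth.
- camera_model(name): a dict with "fx", "fy", "cx", "cy" (pixels), "k1" (the pictures are not rectified: a ray, as slopes to the right and down, at radius r is drawn at 1 + k1 r^2 times it, then the intrinsics apply), "world_from_camera" (4x4, takes a point from camera to world coordinates). Camera axes: x right, y up, looking along -z (the intrinsics and any distortion apply to the point x, -y, -z); pixel columns grow to the right and rows downward; lengths in mm; the calibration is good to about 2 mm. A picture is of the moment at which its call begins. camera_model takes no time and is no camera call.
- finish_job(): hands the job in; it is judged then, once.
The state is a dict: "time_s": time; "joints": joint angles; "dq": joint speeds; "tau": joint torques, N m; "eef_pos": TCP position; "ee_rot": TCP orientation; "force": force on the tool from outside, world axes, zero at the start; "wrist_torque": the same for the moment, N m; "grip_width": opening from 0.0 (shut) to 1.0 (fully open); "grip_force": force on a finger pad.
Only numpy, scipy, OpenCV 4.12 (cv2) and the standard library are available. Lean on these libraries where they do the work, as an engineer would, in place of code of your own. Each camera call takes 0.05 s, during which the arm holds its last target. There are 200 camera calls.

## Task

Slide the flat light panel along the bench, without lifting it, into the black tape corners in front of the inspection camera and let go of it, so that the camera looks down onto a lit background. Then take the round window by its tab out of the storage block and hold it up 12 cm in front of the camera's lens, centred on the line of sight and facing the lens squarely. Finish while holding it still there by the tab, with the other things left where they are.

Things in the scene. Friction and masses are not known exactly. Their poses are not given: they have to be found in the camera images.
- panel: flat battery light panel, a slab 110 mm long (its x) by 64 mm wide (y) and 14 mm high with a white top and black rim; about 0.3 kg, slides on the metal bench (bench top z = 0). Either end may lead. Origin: centre of its underside.
- marks: the light panel's place: four black tape corners stuck on the bench, flat, around a 116 by 70 mm rectangle (3 mm larger than the panel all round). Origin: the rectangle's centre on the bench; x along its length, pointing horizontally away from the camera. The camera's line of sight runs above its x axis and meets the panel's top here.
- window: the round window: black drop-in holder, 8 mm thick (its x, the glass normal), 118 mm tall, 0.07 kg; ring 60 mm, glass 48 mm across, centred 54 mm above its underside; foot 40 mm wide, 24 mm high; pull tab 24 mm wide from 84 to 118 mm up. Stands upright in one slot of the block, foot 20 mm deep; pull straight up. Origin: centre of its underside; z up, to the tab.
- window_center (a point): centre of the round pane, 54 mm above the window's underside; axes as window (x is the normal of the glass).
- square: bystander: like the round window but with a square frame 60 by 60 mm and a square pane, in another slot of the block. 8 mm thick (along its x), 118 mm tall; 40 mm wide foot (y) 24 mm high, pull tab 24 mm wide from 84 to 118 mm above the underside. Origin: centre of its underside; z up.
- blank: bystander: like the square holder but a solid 60 by 60 mm plate without a pane, in another slot of the block. 8 mm thick (along its x), 118 mm tall; 40 mm wide foot (y) 24 mm high, pull tab 24 mm wide from 84 to 118 mm above the underside. Origin: centre of its underside; z up.
- rack: grey storage block, fixed, 40 (x) by 225 (y) by 36 mm high, with three slots 20 mm deep at y = -75, 0 and 75 mm, each about 9.6 mm (x) by 41.6 mm (y). Which holder is in which slot varies. Origin: centre of its underside.
- stand: the camera's stand, bolted to the bench: base plate 75 by 62 mm, steel post 25 mm thick, 242 mm high; origin at the post's foot on the bench; x horizontal, towards where the camera looks. It varies in place and in yaw. In its frame the lens front lies at x = 70, z = 234 mm, and the tape rectangle's centre (marks) at x = 384 mm.
- camera: the inspection camera on the stand, black, 44 mm square, lens 40 mm across. Origin: centre of the lens's front glass, 234 mm above the bench; x is its line of sight, pointing 35 degrees down below level; y is level. The body reaches 114 mm back from the lens front; its top is 345 mm above the bench.
- cap: bystander: black dust cap lying on the bench, 44 mm across, 14 mm high; origin under its centre.
- cleaner: bystander: small white cleaner bottle, 38 mm across, 95 mm high; origin under its centre.
- driver: bystander: screwdriver lying on the bench, 170 mm long, along its x.
- sparepost: bystander: steel post lying on the bench, 13 mm thick, 75 mm long.
- lenstube: bystander: black lens tube standing on the bench, 33 mm across, 45 mm high; origin under its centre.
- tissues: bystander: closed cardboard tissue box, 110 by 75 by 35 mm; origin under its centre.

How it is judged (in metres and radians):
On the way, in this order (a step that is already met when the one before it is completed fails the run):
1. the light panel lies inside its tape corners and has been let go (horizontal distance between panel and marks below 0.012 m and angle between the x axis of panel and the x axis of marks, either way round below 0.15 rad and height (world z) of panel below 0.004 m and contact force between the fingers and panel below 0.1 N and linear speed of panel below 0.02 m/s), for 0.2 s.
2. the round window has been drawn out of the block and is held in the air (height (world z) of window_center above 0.115 m and contact force between the fingers and window above 1 N), for 0.2 s.
At the end, for the whole second after the job is handed in: Round window held still by its tab, touching neither camera nor stand: pane centre 10 to 14 cm from the lens, within 15 mm of its axis in y and z, square to it within 10 degrees. Panel flat, released, within 12 mm of the tape rectangle's centre and 8 degrees of its line. Bystanders within 3 cm (all of step 1 and x of window_center in the frame of camera between 0.1 and 0.14 m and y of window_center in the frame of camera between -0.015 and 0.015 m and z of window_center in the frame of camera between -0.015 and 0.015 m and angle between the x axis of window and the x axis of camera, either way round below 0.17 rad and contact force between the fingers and window above 1 N and z of the grasp point in the frame of window above 0.078 m and contact force between window and stand below 0.2 N and linear speed of window below 0.02 m/s); the arm keeps its last pose, push and grip.
It fails at once if the light panel is lifted off the bench (height (world z) of panel above 0.01 m).
It fails at once if the square or the blank holder is moved by more than 3 cm (distance of any of square, blank from where it was at the start of the episode above 0.03 m).
It fails at once if another thing on the bench (cap, bottle, screwdriver, post, lens tube, tissue box) is moved by more than 3 cm (distance of any of cap, cleaner, driver, sparepost, lenstube, tissues from where it was at the start of the episode above 0.03 m).
It also fails if it takes over 53 s, if anything falls off the work surface, if the arm or the gripper's body presses on something with over 40 N, if the wrist force passes 120 N, or if a joint passes its speed limit or range.

## Working session

There is one attempt and no reset: what is moved stays moved. The work goes in short steps, Python scripts to look and compute and a shell command to move; the robot and the scene stay as the last step left them, time stands still between calls to the robot, and variables do not carry over. Pictures are saved under pics/ and viewed, at most 10 in all, crops included, and the job is handed in when it is done.

```bash
mkdir -p pics; python3 - <<'E'
from rig import *
import cv2
for n in("scene","top"):
    m=camera_model(n);print(n,m)
    cv2.imwrite(f"pics/{n}0.png",cv2.resize(capture(n),(800,600),interpolation=cv2.INTER_CUBIC))
print(sense())
E
```

```text
scene {'fx': 425.00510094341564, 'fy': 425.00510094341564, 'cx': 251.64987185297102, 'cy': 183.14141375455716, 'k1': 0.049317844420442375, 'world_from_camera': array([[-8.35161917e-01, -3.13169334e-01,  4.52138852e-01,
         1.03341006e+03],
       [ 5.49805095e-01, -4.53249161e-01,  7.01626365e-01,
         7.90363755e+02],
       [-1.47963060e-02,  8.34559864e-01,  5.50718533e-01,
         8.31922044e+02],
       [ 0.00000000e+00,  0.00000000e+00,  0.00000000e+00,
         1.00000000e+00]])}
top {'fx': 475.90878453723747, 'fy': 475.90878453723747, 'cx': 254.07113264008248, 'cy': 189.2172312423799, 'k1': -0.13682614289355388, 'world_from_camera': array([[-1.14376189e-02,  9.89476852e-01, -1.44238482e-01,
         3.13540027e+02],
       [-9.99932617e-01, -1.16044230e-02, -3.15170535e-04,
        -4.09529197e+01],
       [-1.98565830e-03,  1.44225158e-01,  9.89542905e-01,
         1.56618726e+03],
       [ 0.00000000e+00,  0.00000000e+00,  0.00000000e+00,
         1.00000000e+00]])}
{'time_s': 0.1, 'joints': array([-1.52340969e+00,  3.13376221e-01,  1.49833970e+00,  1.55138194e-05,
        1.33097645e+00, -2.23422333e-01]), 'dq': array([-1.30666428e-03, -1.77952753e-03, -1.23055208e-03, -6.27299239e-04,
       -5.02406926e-04, -5.34547411e-05]), 'tau': array([ 2.80863584e-03, -4.12900758e+01, -2.60146397e+01, -2.01377038e-04,
        3.06902708e-03, -6.98576184e-07]), 'eef_pos': array([ 140.41359105, -505.65083476,  230.80947944]), 'ee_rot': array([-5.47066641e-04,  9.90846910e-01,  1.34989253e-01,  5.58395381e-05]), 'force': array([-0.26033495,  0.11836222, -0.13534428]), 'wrist_torque': array([-0.00820375, -0.03003771,  0.00531993]), 'grip_force': 0.0, 'grip_width': 0.9953268347677054}
```

View pics/scene0.png

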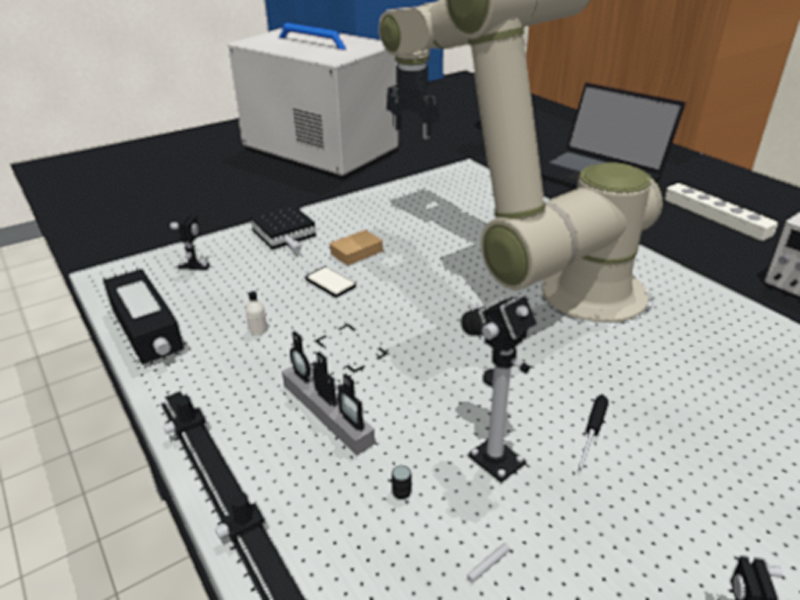

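View pics/top0.png

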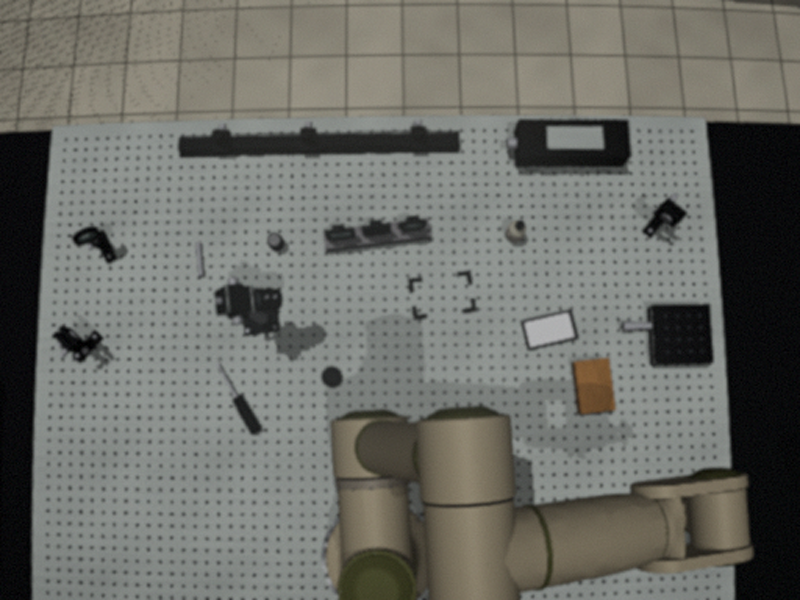

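The scene picture shows the rack (285–370, 340–445), the camera stand (500,400), the panel (330,281) and the tape corners (350,345). The top picture shows the panel at (550,329), the tape at (442,295), the rack at (378,233) and the camera at (245,300). Next I'll enlarge these areas.

```bash
python3 - <<'E'
from rig import *
import cv2, numpy as np
s=capture("scene");t=capture("top")
cv2.imwrite("pics/s.png",s);cv2.imwrite("pics/t.png",t)
# scene crop 170..350 x 160..295 ; scale 4.4
a=cv2.resize(s[165:300,170:350],(800,600),interpolation=cv2.INTER_CUBIC)
b=cv2.resize(t[125:245,130:380],(800,384),interpolation=cv2.INTER_CUBIC)
cv2.imwrite("pics/s1.png",a);cv2.imwrite("pics/t1.png",b)
E
```

```text
(no output)
```

View pics/s1.png

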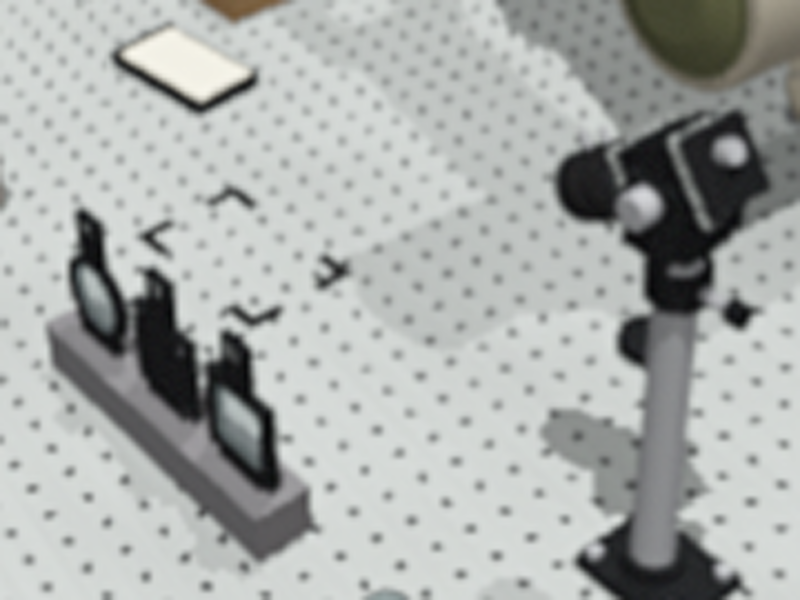

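View pics/t1.png

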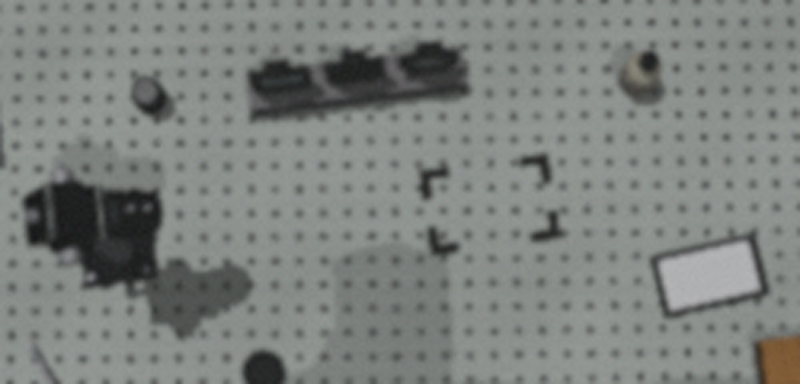

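The scene crop shows the round window in the far (-y) slot, tab top at (90,214), with the blank in the middle and the square holder at the near end. The top crop shows the tape's outer corners at (423,172), (547,158), (559,238), (435,252), and the panel rim corners at (652,258), (752,233), (767,293), (668,316).

```bash
cat > h.py <<'E'
from rig import camera_model
import numpy as np, cv2
from scipy.optimize import least_squares
from scipy.spatial.transform import Rotation as R
M={n:camera_model(n) for n in("scene","top")}
def full(n,p):
    p=np.atleast_2d(p).astype(float)
    return (p+.5)*.225-.5+[170,165] if n=="scene" else (p+.5)*.3125-.5+[130,125]
def ray(n,p):
    m=M[n];p=np.atleast_2d(p);d=(p-[m['cx'],m['cy']])/[m['fx'],m['fy']];s=d.copy()
    for _ in range(30): s=d/(1+m['k1']*(s**2).sum(1,keepdims=True))
    c=np.c_[s[:,0],-s[:,1],-np.ones(len(s))];T=m['world_from_camera'];return T[:3,3],c@T[:3,:3].T
def onz(n,p,z):
    o,d=ray(n,p);return o+d*((z-o[2])/d[:,2])[:,None]
def proj(n,X):
    m=M[n];T=m['world_from_camera'];c=(np.atleast_2d(X)-T[:3,3])@T[:3,:3]
    s=np.c_[c[:,0],-c[:,1]]/-c[:,2:];s=s*(1+m['k1']*(s**2).sum(1,keepdims=True));return s*[m['fx'],m['fy']]+[m['cx'],m['cy']]
def tri(ps,pt):
    A=[];b=[]
    for n,p in(("scene",ps),("top",pt)):
        o,d=ray(n,p);d=d[0]/np.linalg.norm(d);P=np.eye(3)-np.outer(d,d);A.append(P);b.append(P@o)
    x,r,_,_=np.linalg.lstsq(np.vstack(A),np.hstack(b),rcond=None);return x,np.sqrt(r)
E
python3 - <<'E'
from h import *
np.set_printoptions(precision=1,suppress=True)
f=full
def rect(q): 
    c=q.mean(0);d=(q[1]-q[0]+q[2]-q[3])[:2];return c,np.degrees(np.arctan2(d[1],d[0])),[np.linalg.norm(q[i]-q[i-1]) for i in range(4)]
print("marks top",rect(onz("top",f("top",[(423,172),(547,158),(559,238),(435,252)]),0)))
print("marks scn",onz("scene",f("scene",[(350,270),(235,187),(140,237),(255,325)]),0), rect(onz("scene",f("scene",[(350,270),(235,187),(140,237),(255,325)]),0)))
print("panel top",rect(onz("top",f("top",[(652,258),(752,233),(767,293),(668,316)]),14)))
print("panel scn",rect(onz("scene",f("scene",[(255,73),(172,27),(115,57),(200,102)]),14)))
print("tab",tri(f("scene",(90,214)),f("top",(428,44))))
for n,p,z in(("scene",(90,214),134),("top",(428,44),134),("scene",(97,300),70),("top",(250,72),36),("top",(468,85),36),("scene",(50,325),36),("scene",(262,520),36),("scene",(308,488),36),("scene",(655,563),3)): print(n,p,onz(n,f(n,p),z))
print("lens scn", onz("scene",f("scene",(578,188)),234), "post", onz("scene",f("scene",(655,567)),6))
E
```

```text
marks top (array([ 542.5, -137.1,    0. ]), np.float64(-84.1731092373494), [np.float64(84.8345352370653), np.float64(130.5500390567858), np.float64(85.025904017921), np.float64(129.57633105165647)])
marks scn [[ 488.9  -77.5    0. ]
 [ 506.4 -206.7    0. ]
 [ 592.2 -193.4    0. ]
 [ 573.1  -64.8    0. ]] (array([ 540.2, -135.6,    0. ]), np.float64(-81.9140970472915), [np.float64(85.07659779601482), np.float64(130.35769452993605), np.float64(86.86711505199372), np.float64(129.99423026668475)])
panel top (array([ 465. , -360.5,   14. ]), np.float64(-77.41298222245975), [np.float64(61.694905949356716), np.float64(108.11863501285784), np.float64(63.813411292123114), np.float64(106.09529601940268)])
panel scn (array([ 465.5, -355.4,   14. ]), np.float64(-76.78660102127866), [np.float64(57.23280604376605), np.float64(101.05924617252954), np.float64(61.5074660384296), np.float64(98.81756975772203)])
tab (array([679.5, -70.7, 136. ]), array([1.3]))
scene (90, 214) [[677.8 -72.4 134. ]]
top (428, 44) [[680.8 -71.2 134. ]]
scene (97, 300) [[681.2 -69.2  70. ]]
top (250, 72) [[678.6 110.7  36. ]]
top (468, 85) [[ 662.1 -113.8   36. ]]
scene (50, 325) [[ 701.6 -102.3   36. ]]
scene (262, 520) [[674.9 118.8  36. ]]
scene (308, 488) [[640.3 112.5  36. ]]
scene (655, 563) [[490.5 245.3   3. ]]
lens scn [[505.5 177.3 234. ]] post [[494.5 249.6   6. ]]
```

```bash
python3 -m crank '[[[0.88,-0.14,0,0,0,0,78],[0.88,-0.14,0,0,0,0,78],[0.88,-0.14,0,0,0,0,78],[0.88,-0.14,0,0,0,0,78],[0.88,-0.14,0,0,0,0,78],[0.88,-0.14,0,0,0,0,78],[0.88,-0.14,0,0,0,0,78],[0.88,-0.14,0,0,0,0,78]]]' 25
python3 -m crank '[[[0.88,-0.14,0,0,0,0,78],[0.88,-0.14,0,0,0,0,78],[0.88,-0.14,0,0,0,0,78],[0.88,-0.14,0,0,0,0,78],[0.88,-0.14,0,0,0,0,78],[0.88,-0.14,0,0,0,0,78],[0.88,-0.14,0,0,0,0,78],[0.88,-0.14,0,0,0,0,78]]]'
python3 -m crank '[[[0,0,0,0,0,-1,78],[0,0,0,0,0,-1,78],[0,0,0,0,0,-1,78],[0,0,0,0,0,-1,78],[0,0,0,0,0,-1,78],[0,0,0,0,0,-1,78],[0,0,0,0,0,-1,78],[0,0,0,0,0,-1,78]]]'
python3 -m crank '[[[0,0,0,0,0,-1,78],[0,0,0,0,0,-1,78],[0,0,0,0,0,-0.9,78],[0,0,0.8,0,0,0,78],[0,0,0.8,0,0,0,78],[0,0,0.8,0,0,0,78],[0,0,0.8,0,0,0,78],[0,0,0.8,0,0,0,78]]]'
```

```text
time_s: 1.0
eef_pos: [303.3, -431.3, 231.2]
ee_rot: [-0.0, 0.991, 0.135, -0.0]
force: [0.2, -0.3, -0.4]
grip_width: 0.916
grip_force: 0.0
time_s: 1.8
eef_pos: [465.4, -357.2, 231.1]
ee_rot: [-0.0, 0.991, 0.135, -0.0]
force: [-0.1, -0.8, 0.5]
grip_width: 0.916
grip_force: 0.0
time_s: 2.6
eef_pos: [464.6, -357.7, 231.0]
ee_rot: [-0.0, 0.767, 0.642, -0.0]
force: [0.5, 0.0, 0.1]
grip_width: 0.915
grip_force: 0.0
time_s: 3.4
eef_pos: [464.5, -357.6, 130.3]
ee_rot: [-0.0, 0.624, 0.781, 0.0]
force: [-0.1, -0.3, 1.1]
grip_width: 0.91
grip_force: 0.0
```

```bash
python3 -m crank '[[[0,0,0.8,0,0,0,78],[0,0,0.8,0,0,0,78],[0,0,0.8,0,0,0,78],[0,0,0.8,0,0,0,78],[0,0,0.2,0,0,0,78],[0,0,0,0,0,0,78],[0,0,0,0,0,0,78],[0,0,0,0,0,0,78]]]'
python3 - <<'E'
from rig import *
from h import *
s=capture("scene");t=capture("top")
p=proj("scene",[[465,-358,14]])[0].astype(int);q=proj("top",[[465,-358,14]])[0].astype(int);print(p,q)
k=lambda i,c:cv2.resize(i[c[1]-40:c[1]+40,c[0]-40:c[0]+40],(400,400),interpolation=cv2.INTER_CUBIC)
cv2.imwrite("pics/g.png",np.hstack([k(s,p),k(t,q)]))
E
```

```text
time_s: 4.2
eef_pos: [465.0, -358.2, 47.4]
ee_rot: [0.001, 0.624, 0.781, -0.0]
force: [0.4, 0.8, -0.2]
grip_width: 0.913
grip_force: 0.0
[211 178] [350 210]
```

View pics/g.png

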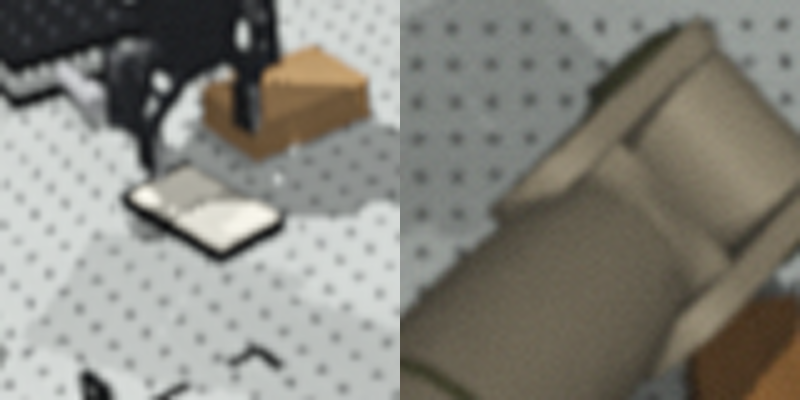

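Left half: the open fingers straddle the panel, tips at about (150,170) and (245,130), with the panel centre at (205,210). In the right half the arm hides the panel. I'll check the tip height from those pixels.

```bash
python3 - <<'E'
from h import *
np.set_printoptions(precision=1,suppress=True)
for z in (45,55,65): print(z,onz("scene",[(171+150/5,138+170/5),(171+248/5,138+131/5)],z))
E
```

```text
45 [[ 494.6 -372.6   45. ]
 [ 411.3 -379.7   45. ]]
55 [[ 501.5 -357.8   55. ]
 [ 419.3 -364.8   55. ]]
65 [[ 508.3 -343.    65. ]
 [ 427.2 -350.    65. ]]
```

The tips are about 10 mm above the TCP at this opening, which matches the retraction in the text. So the TCP has to go to about z=-4.

```bash
python3 -m crank '[[[0,0,0.5,0,0,0,78],[0,0,0.5,0,0,0,78],[0,0,0.4,0,0,0,78],[0,0,0.3,0,0,0,78],[0,0,0.2,0,0,0,78],[0,0,0.15,0,0,0,78],[0,0,0,0,0,0,78],[0,0,0,0,0,0,78]]]' 25
python3 -m crank '[[[0,0,0,0,0,0,72],[0,0,0,0,0,0,68],[0,0,0,0,0,0,64],[0,0,0,0,0,0,60],[0,0,0,0,0,0,60],[0,0,0,0,0,0,60],[0,0,0,0,0,0,60],[0,0,0,0,0,0,60]]]' 25
```

```text
time_s: 5.1
eef_pos: [464.8, -357.9, -4.7]
ee_rot: [0.0, 0.624, 0.781, -0.0]
force: [0.3, -0.6, -0.5]
grip_width: 0.917
grip_force: 0.0
time_s: 5.9
eef_pos: [464.9, -357.9, -4.4]
ee_rot: [0.0, 0.624, 0.781, 0.0]
force: [0.0, 1.7, 5.0]
grip_width: 0.741
grip_force: 28.2
```

Gripped at 63 mm, so the fingers are across the panel's width. Now I slide it.

```bash
python3 -m crank '[[[0.2,0.12,0,0,0,0,60],[0.4,0.25,0,0,0,0,60],[0.5,0.31,0,0,0,0,60],[0.5,0.31,0,0,0,0,60],[0.5,0.31,0,0,0,0,60],[0.5,0.31,0,0,0,0,60],[0.5,0.31,0,0,0,0,60],[0.5,0.31,0,0,0,0,60]]]'
python3 -m crank '[[[0.5,0.31,0,0,0,0,60],[0.5,0.31,0,0,0,0,60],[0.5,0.31,0,0,0,0,60],[0.5,0.31,0,0,0,0,60],[0.5,0.31,0,0,0,0,60],[0.5,0.31,0,0,0,0,60],[0.5,0.3,0,0,0,0,60],[0.4,0.25,0,0,0,0,60]]]'
python3 -m crank '[[[0.3,0.19,0,0,0,0,60],[0.2,0.12,0,0,0,0,60],[0,0,0,0,0,0.3,60],[0,0,0,0,0,0.39,60],[0,0,0,0,0,0,60],[0,0,0,0,0,0,60],[0,0,0,0,0,0,60],[0,0,0,0,0,0,60]]]'
python3 - <<'E'
from rig import *
from h import *
s=capture("scene");t=capture("top")
p=proj("scene",[[541,-136,14]])[0].astype(int);q=proj("top",[[541,-136,14]])[0].astype(int);print(p,q)
k=lambda i,c:cv2.resize(i[c[1]-40:c[1]+40,c[0]-40:c[0]+40],(400,400),interpolation=cv2.INTER_CUBIC)
cv2.imwrite("pics/g2.png",np.hstack([k(s,p),k(t,q)]))
E
```

```text
time_s: 6.7
eef_pos: [499.7, -257.7, -4.4]
ee_rot: [0.001, 0.624, 0.781, -0.0]
force: [-1.8, -4.9, 6.6]
grip_width: 0.743
grip_force: 28.2
time_s: 7.5
eef_pos: [537.0, -149.1, -4.4]
ee_rot: [0.001, 0.624, 0.781, -0.0]
force: [-2.3, -4.9, 6.9]
grip_width: 0.744
grip_force: 28.3
time_s: 8.3
eef_pos: [541.8, -134.8, -4.4]
ee_rot: [0.0, 0.661, 0.75, 0.0]
force: [1.0, 1.1, 7.1]
grip_width: 0.742
grip_force: 28.4
[224 218] [283 188]
```

View pics/g2.png

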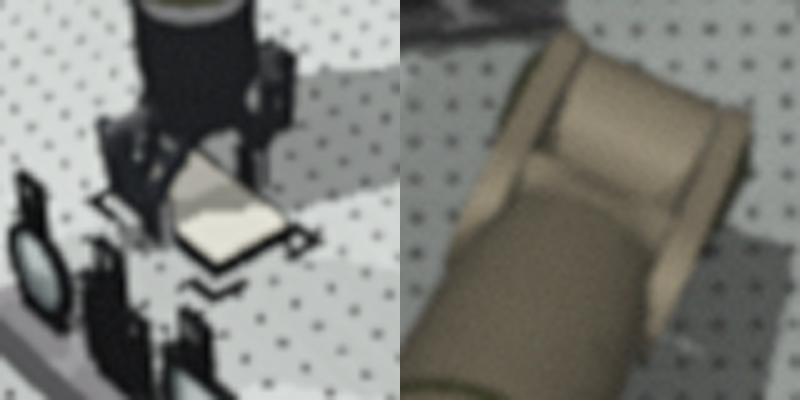

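The left half shows the panel between the tape corners: its +y end corners are at about (217,272) and (297,228), and the tape vertices at (217,298) and (320,240). I'll check the offset numerically before releasing.

```bash
python3 - <<'E'
from h import *
np.set_printoptions(precision=1,suppress=True)
f=lambda p:np.array(p)/5+[184,178]
print(onz("scene",f([(217,265),(293,220)]),12), onz("scene",f([(217,298),(320,240)]),0))
u=np.array([np.cos(np.radians(-82.8)),np.sin(np.radians(-82.8))]);v=np.array([-u[1],u[0]])
c=np.array([541.,-136.3]);print("expected panel end",c-55*u+32*v,c-55*u-32*v,"tape",c-65*u+42.5*v,c-65*u-42.5*v)
E
```

```text
[[563.1 -78.2  12. ]
 [502.5 -88.7  12. ]] [[571.7 -64.7   0. ]
 [491.6 -75.6   0. ]]
expected panel end [565.9 -77.7] [502.4 -85.7] tape [575.  -66.5] [490.7 -77.1]
```

```bash
python3 -m crank '[[[0,0,0,0,0,0,66],[0,0,0,0,0,0,70],[0,0,0,0,0,0,78],[0,0,0,0,0,0,78],[0,0,0,0,0,0,78],[0,0,-0.3,0,0,0,78],[0,0,-1,0,0,0,78],[0,0,-1,0,0,0,78]]]'
python3 -m crank '[[[0,0,-1,0,0,0,78],[0,0,-1,0,0,0,78],[0,0,-1,0,0,0,78],[0,0,-1,0,0,0,78],[0,0,-1,0,0,0,60],[0,0,-1,0,0,0,60],[0,0,-1,0,0,0.15,60],[0,0,0,0,0,0,60]]]'
python3 -m crank '[[[0.28,0.82,0,0,0,0,60],[0.28,0.82,0,0,0,0,60],[0.28,0.82,0,0,0,0,60],[0.28,0.82,0,0,0,0,60],[0.28,0.82,0,0,0,0,60],[0.28,0.82,0,0,0,0,60],[0.28,0.82,0,0,0,0,60],[0,0,0,0,0,0,60]]]'
python3 - <<'E'
from rig import *
from h import *
s=capture("scene");t=capture("top")
p=proj("scene",[[600,-116,50]])[0].astype(int);q=proj("top",[[600,-106,14]])[0].astype(int);print(p,q)
k=lambda i,c:cv2.resize(i[c[1]-50:c[1]+50,c[0]-40:c[0]+40],(400,500),interpolation=cv2.INTER_CUBIC)
cv2.imwrite("pics/g3.png",np.hstack([k(s,p),k(t,q)]))
E
```

```text
time_s: 9.2
eef_pos: [541.1, -135.3, 53.5]
ee_rot: [-0.0, 0.661, 0.75, -0.0]
force: [0.4, 0.4, 0.6]
grip_width: 0.909
grip_force: 0.0
time_s: 10.0
eef_pos: [542.3, -135.9, 231.5]
ee_rot: [0.003, 0.669, 0.743, 0.001]
force: [0.1, -0.2, 0.2]
grip_width: 0.7
grip_force: 0.0
time_s: 10.8
eef_pos: [679.8, -70.5, 226.1]
ee_rot: [-0.001, 0.669, 0.744, -0.0]
force: [0.4, 0.7, -0.3]
grip_width: 0.702
grip_force: 0.0
[209 218] [273 171]
```

View pics/g3.png

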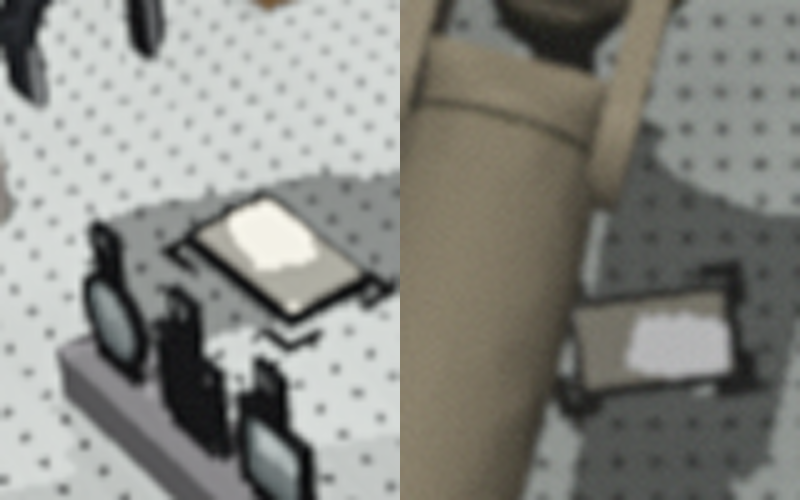

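The panel sits centred inside all four tape corners (left half: panel (285,255); right half: (655,340)), and the window tab is at (103,228), as measured before. Next I descend on the tab.

```bash
python3 -m crank '[[[0,-0.05,0.8,0,0,0,55],[0,0,0.8,0,0,0,55],[0,0,0.8,0,0,0,55],[0,0,0.8,0,0,0,55],[0,0,0.7,0,0,0,55],[0,0,0.5,0,0,0,55],[0,0,0.4,0,0,0,55],[0,0,0.28,0,0,0,55]]]' 40
python3 -m crank '[[[0,0,0,0,0,0,40],[0,0,0,0,0,0,25],[0,0,0,0,0,0,14],[0,0,0,0,0,0,10],[0,0,0,0,0,0,4],[0,0,0,0,0,0,4],[0,0,0,0,0,0,4],[0,0,0,0,0,0,4]]]' 40
```

```text
time_s: 11.7
eef_pos: [677.4, -72.1, 100.2]
ee_rot: [-0.0, 0.669, 0.743, -0.0]
force: [0.6, -0.6, 0.5]
grip_width: 0.646
grip_force: 0.0
time_s: 12.5
eef_pos: [678.8, -71.8, 101.2]
ee_rot: [0.001, 0.669, 0.743, 0.001]
force: [5.5, 0.9, 0.2]
grip_width: 0.087
grip_force: 39.2
```

```bash
python3 -m crank '[[[0,0,0,0,0,0,4],[0,0,0,0,0,0,4],[0,0,0,0,0,0,4],[0,0,-0.1,0,0,0,4],[0,0,-0.1,0,0,0,4],[0,0,0,0,0,0,4],[0,0,0,0,0,0,4],[0,0,0,0,0,0,4]]]' 40
```

```text
time_s: 13.3
eef_pos: [678.6, -71.7, 106.1]
ee_rot: [0.001, 0.669, 0.743, 0.001]
force: [5.6, 0.5, -1.5]
grip_width: 0.09
grip_force: 39.3
```

```bash
python3 -m crank '[[[0,0,-0.3,0,0,0,4],[0,0,-0.5,0,0,0,4],[0,0,-0.8,0,0,0,4],[0,0,-0.8,0,0,0,4],[0,0,-0.8,0,0,0,4],[0,0,-0.8,0,0,0,4],[0,0,-0.8,0,0,0,4],[0,0,-0.8,0,0,0,4]]]' 40
python3 -m crank '[[[0.29,-0.78,0,0,0,0,4],[0.29,-0.78,0,0,0,0,4],[0.29,-0.78,0,0,0,0,4],[0.29,-0.78,0,0,0,0,4],[0.29,-0.78,0,0,0,0,4],[0.29,-0.78,0,0,0,0,4],[0.29,-0.78,0,0,0,0,4],[0.29,-0.78,0,0,0,0,4]]]'
python3 -m crank '[[[0,0,0,0,0,0.6,4],[0,0,0,0,0,1,4],[0,0,0,0,0,1,4],[0,0,0,0,0,1,4],[0,0,0,0,0,1,4],[0,0,0,0,0,1,4],[0,0,0,0,0,1,4],[0,0,0,0,0,1,4]]]'
python3 -m crank '[[[0,0,0,0,0,1,4],[0,0,0,0,0,1,4],[0,0,0,0,0,1,4],[0,0,0,0,0,0.5,4],[0,0,0,0.6,0,0,4],[0,0,0,0.9,0,0,4],[0,0,0,0.9,0,0,4],[0,0,0,0.9,0,0,4]]]'
python3 -m crank '[[[0,0,0,0.7,0,0,4],[0,0,0,0.37,0,0,4],[0,0,0,0,0,0,4],[0,0,0,0,0,0,4],[0,0,0,0,0,0,4],[0,0,0,0,0,0,4],[0,0,0,0,0,0,4],[0,0,0,0,0,0,4]]]'
```

```text
time_s: 14.1
eef_pos: [677.2, -71.9, 246.4]
ee_rot: [-0.0, 0.669, 0.743, -0.0]
force: [0.9, -0.0, -0.7]
grip_width: 0.089
grip_force: 39.5
time_s: 14.9
eef_pos: [515.2, -30.2, 245.7]
ee_rot: [-0.0, 0.669, 0.743, -0.0]
force: [-0.3, 0.4, 0.0]
grip_width: 0.086
grip_force: 39.6
time_s: 15.7
eef_pos: [516.1, -30.4, 245.7]
ee_rot: [-0.0, 0.954, 0.3, -0.0]
force: [-0.2, 0.7, -1.0]
grip_width: 0.084
grip_force: 39.6
time_s: 16.5
eef_pos: [516.4, -30.5, 246.3]
ee_rot: [-0.23, 0.971, 0.061, -0.014]
force: [0.3, 0.1, -1.5]
grip_width: 0.089
grip_force: 39.5
time_s: 17.3
eef_pos: [516.4, -30.2, 245.7]
ee_rot: [-0.3, 0.952, 0.06, -0.019]
force: [0.5, -0.8, -0.7]
grip_width: 0.091
grip_force: 39.5
```

```bash
cat > goal.py <<'E'
from rig import sense
from h import *
np.set_printoptions(precision=2,suppress=True)
a=np.radians(-82.8);u=np.array([np.cos(a),np.sin(a),0]);up=np.array([0,0,1.]);c,s=np.cos(np.radians(35)),np.sin(np.radians(35))
lens=np.array([502.5,176,234]);sight=c*u-s*up;w=s*u+c*up
y=sight;z=-w;x=np.cross(y,z);Rg=R.from_matrix(np.c_[x,y,z])
tcp=lens+120*sight+31*w
S=sense();q=S['ee_rot'];Rc=R.from_quat(np.r_[q[1:],q[0]])
print("goal",tcp,"now",S['eef_pos'],"shift units",Rc.inv().apply(tcp-S['eef_pos'])/25,"turn units",np.degrees((Rc.inv()*Rg).as_rotvec())/8,S['grip_force'],S['time_s'])
E
python3 goal.py
```

```text
goal [517.05  60.84 190.56] now [516.45 -30.24 245.7 ] shift units [ 0.48 -1.7   3.88] turn units [0.01 0.   0.  ] 39.52545581272716 17.3
```

```bash
python3 -m crank '[[[0.06,-0.2,0.5,0,0,0,4],[0.06,-0.2,0.5,0,0,0,4],[0.06,-0.2,0.5,0,0,0,4],[0.06,-0.2,0.5,0,0,0,4],[0.06,-0.2,0.5,0,0,0,4],[0.06,-0.2,0.5,0,0,0,4],[0.06,-0.25,0.5,0,0,0,4],[0.06,-0.25,0.38,0,0,0,4]]]'
python3 -m crank '[[[0,0,0,0,0,0,4],[0,0,0,0,0,0,4],[0,0,0,0,0,0,4],[0,0,0,0,0,0,4],[0,0,0,0,0,0,4],[0,0,0,0,0,0,4],[0,0,0,0,0,0,4],[0,0,0,0,0,0,4]]]'
python3 goal.py; python3 - <<'E'
from rig import *
from h import *
s=capture("scene");t=capture("top")
p=proj("scene",[[505,110,190]])[0].astype(int);q=proj("top",[[505,60,190]])[0].astype(int);print(p,q)
k=lambda i,c:cv2.resize(i[c[1]-50:c[1]+50,c[0]-40:c[0]+40],(400,500),interpolation=cv2.INTER_CUBIC)
cv2.imwrite("pics/g4.png",np.hstack([k(s,p),k(t,q)]))
E
```

```text
time_s: 18.1
eef_pos: [516.9, 61.9, 189.7]
ee_rot: [-0.3, 0.952, 0.06, -0.019]
force: [1.0, -0.1, -0.5]
grip_width: 0.086
grip_force: 39.6
time_s: 18.9
eef_pos: [517.1, 60.7, 190.4]
ee_rot: [-0.3, 0.952, 0.06, -0.019]
force: [0.5, -0.0, -0.2]
grip_width: 0.086
grip_force: 39.6
goal [517.05  60.84 190.56] now [517.06  60.73 190.41] shift units [ 0.   -0.01 -0.  ] turn units [ 0. -0. -0.] 39.57912078767549 18.9
[282 207] [219 192]
```

View pics/g4.png

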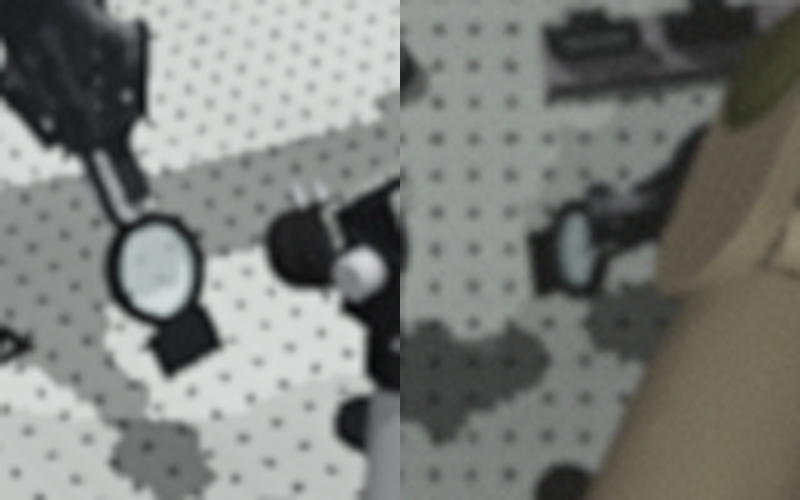

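The left half shows the pane at (155,268), held upright on the tab in front of the lens, whose front is at about (290,248). The right half shows the pane at (575,245). I'll compare these with the expected projections.

```bash
python3 - <<'E'
from h import *
from goal import lens,sight,w,y,x
np.set_printoptions(precision=1,suppress=True)
C=lens+120*sight
a=np.array([(155,268)])/5+[242,157];b=np.array([(175,245)])/5+[179,142]
P,r=tri(a,b);print("pane",P,r,"goal",C,"diff in sight,x,w",(P-C)@np.c_[sight,x,w])
th=np.linspace(0,6.28,9)[:-1]
print("lens rim in crop",(proj("scene",[lens+20*(np.cos(t)*x+np.sin(t)*w) for t in th])-[242,157])*5)
E
```

```text
goal [517.05  60.84 190.56] now [517.05  60.73 190.41] shift units [ 0.   -0.01 -0.  ] turn units [ 0. -0. -0.] 39.57900032761245 19.0
pane [512.7  79.6 165.5] [1.9] goal [514.8  78.5 165.2] diff in sight,x,w [-1.3 -2.  -0.6]
lens rim in crop [[261.6 263.1]
 [259.  230.4]
 [275.5 207.1]
 [301.2 206.9]
 [321.  229.4]
 [323.7 261.5]
 [307.6 284.9]
 [281.9 285.8]]
```

The pane is within 2 mm of the goal, and the projected lens rim matches the picture.

```bash
python3 -c "
from rig import *
print(finish_job())"
```

```text
the job is handed in; nothing more can be done
None
```

I slid the light panel into its tape corners and released it; the arm now holds the round window by its tab 12 cm in front of the lens, within about 2 mm of the aim by my measurements, and the job is handed in (no verdict was returned).

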